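# Shut the draught shield, tare the bottle and print

## Robot

A 6-joint arm with a two-finger parallel gripper is mounted at the origin on a cart in front of the work surface, level with it; the furniture and walls round the work are solid. World frame = base frame: x ahead of the robot, y to its left, z up, the work surface at z = 0. Lengths are in m, angles in rad, forces in N, time in s.
With the tool pointing down it reaches from about 0.25 to 0.8 m from the base axis. Payload 8.5 kg.
Tool frame: the origin (TCP) lies at the very end of the fingers, on their centre line; the grasp point (between the pads) lies 19 mm behind it; z points along the fingers, y is the line along which they close (so a half turn about z gives the same grasp; the last joint's range is limited). The gripper opens to 85 mm and grips with 20 to 120 N. Pads are 22 mm wide; open, the fingers measure 114 mm over their backs; the gripper's body (76 mm by 85 mm) begins 54 mm behind the grasp point. The pads swing forward as they close: fully open they stand 13 mm farther back than shut.
Start: joints at [-1.197, 0.238, -0.013, 1.319, 0, 1.571], TCP at [0.192, -0.489, 0.203] pointing down, gripper open.
Joint ranges: [-2.66, 2.66], [-1.03, 1.9], [-1.14, 1.46], [-1.82, 2.27], [-1.45, 1.34], [-3.14, 3.14]. Speed limits (rad/s): [2.22, 2.22, 2.79, 3.14, 3.14, 3.14].

## Interface

Orientations are given as a rotation vector (axis times angle).
In Python, from workcell import ctrl, grab_frame, find_in, trace, spot_point gives the robot as it stands.
- The arm moves only by the tool apply_moves, never from a script. Its argument "plan" is text: rows parted by semicolons, each of 5 numbers parted by spaces: the shift along the tool's x, y, z each as a share of 0.05 m, from -1 to 1, then the turn about the tool's z as a share of 5 degrees, from -1 to 1, then the closure, from 0 (fully open) to 1 (shut). A call has 1 to 5 rows; each row shifts and turns the commanded pose from where the row before left it, along the tool's axes as they then stand; what a row does not reach is not made up. A row lasts 1/8 s, in which the tool goes at most 62.5 mm and 10.7 degrees, less where a joint would pass 70% of its speed; a pose out of reach is approached as far as the arm can. A call with a number of a shift or a turn outside -1 to 1 is refused whole. A call with a gripper value outside its range is refused whole. The fingers move at their own pace and stop on an object; "squeeze" is the grip in N (left out, the last holds). Time passes only in rows, so rows that do not move let the fingers close. It gives the time, the measured TCP pose, the force, the opening and the grip force at its end, in the units of the state.
- ctrl.read_state(): the state, without advancing time (a new reading comes with each control period).
- grab_frame(name): name is "scene" or "top"; returns a dict with "image" (400x640x3 uint8, blue, green, red), "camera_matrix" (3x3 intrinsics, pixels), "T" (4x4, takes a point from camera to world coordinates). Camera axes: x right, y down, z forward; pixel columns grow to the right and rows downward; lengths in m; the calibration is good to about 2 mm. A picture is of the moment at which its call begins. There is no depth.
- ctrl.sign_off(): hands the job in; it is judged then, once.
Trained networks look in a picture, given as the dict that the camera call returned (one of the last four; its "shot" number tells which), for a name from the list of things; names that differ only in an ending like _2 or _b are one class to them, and where a whole thing is asked for, a point or a joint stands for the part that bears it (a point fixed in the world has none). Each returns a list of dicts, best first, with "score" (0 to 1); they miss things now and then, are a little off and sometimes report something else, mostly with a low value. They report only what shows in the picture. A call takes as long as a camera call.
- find_in(picture, name): "bbox" ([centre column, centre row, width, height] as shares, 0 to 1, of the picture: columns of its width, rows of its height, round what is visible of it).
- trace(picture, name): "mask" (400x640 bool, what is visible of it) and "bbox" ([centre column, centre row, width, height] as shares, 0 to 1, of the picture: columns of its width, rows of its height, round what is visible of it).
- spot_point(picture, name): "point" ([column, row] as shares, 0 to 1, of the picture: columns of its width, rows of its height: a listed point, or the origin of a listed thing).
The state is a dict: "time": time; "joint_positions": joint angles; "dq": joint speeds; "joint_efforts": joint torques, N m; "tcp_pos": TCP position; "tcp_rot": TCP orientation; "force": force on the tool from outside, world axes, zero at the start; "wrist_torque": the same for the moment, N m; "finger_gap": opening from 0.0 (shut) to 1.0 (fully open); "finger_force": force on a finger pad.
Only numpy, scipy, OpenCV 4.12 (cv2) and the standard library are available. Lean on these libraries where they do the work, as an engineer would, in place of code of your own. Each camera call takes 0.05 s, during which the arm holds its last target. There are 200 camera calls.

## Task

An open bottle stands on the pan of the balance, but the right-hand glass door of the draught shield is open: with closed fingertips push it gently towards you until it is fully shut. Then press the tare key (the middle one of the three raised keys right of the display, not the touch screen) all the way down and let it up, and after that the print key (the front one, nearest you) likewise. Press no key before the door is shut, do not lean hard on the balance, leave the rear key and the left door alone, and do not lift or shift any of the loose things.

Things in the scene. Friction and masses are not known exactly. Their poses are not given: they have to be found in the camera images.
- balance: analytical balance, fixed: glass chamber, white terminal with display in front. x axis from terminal to back, y left, z up; origin under the chamber's middle at table height. In mm: front pane x -90; top frame y +-107 outside, top 278 high; lever at x 210 to 240 reaches 299. Terminal x -246 to -130, y -56 to 143, its face slopes up to the back at 24 degrees (20 high in front, 71 behind)
- tare_key_top (a point): middle of the top face of the tare key, the middle one of three white, black-edged keys in a row right of the display (in mm, balance frame: -191, -37, 46). Each key is 12 along the slope, 16 wide, 22 from the next along the slope; its top is parallel to the 24 degree slope and 1.6 above it; it moves in square to the slope
- print_key_top (a point): middle of the top face of the print key, the front one of the three (nearest the robot, lowest), of the same size (balance frame x -211, y -37, z 37 mm)
- zero_key_top (a point): middle of the top face of the rear one of the three keys (farthest from the robot, highest), of the same size, not to be pressed (balance frame x -171, y -37, z 55 mm)
- balance_key_tare (a joint): travel of the tare key in m: 0 up, 0.0012 fully down; a spring pushes it up, about 5 N hold it fully down
- balance_key_print (a joint): travel of the print key, the same
- balance_key_zero (a joint): travel of the rear key, the same
- door_bar_top (a point): middle of the upper end of the black upright bar at the front edge of the right-hand door; moves with it. Bar: 12 mm along x, 9 along y, from 40 to 271 mm high, outside (-y of) the glass; this point is 5.5 mm right of the glass, 4 right of the top frame's outside. Its rear (+x) side is free to push. A white tab, 97 mm lower, reaches 14 mm right of this point
- balance_door_right (a joint): opening of the right-hand door in m: 0 fully shut (front), grows to 0.15 as the door slides back along the balance's x axis; about 1 N moves it and it stays where it is left
- balance_door_left (a joint): opening of the left-hand door in m, 0 shut: it is shut and stays so
- bottle_pan: open amber bottle, 62 mm diameter, 124 mm high, loose on the weighing pan inside the chamber; origin in the middle of its underside
- amber_cap: its dark cap, 53 mm diameter, 22 mm high, lying loose on the table to the right of the terminal; origin in the middle of its underside
- soil_jar: small open jar of soil, 54 mm diameter, 62 mm high, loose on the table to the right of the terminal; origin in the middle of its underside
- weigh_boats: stack of white weighing boats, 62 x 62 x 18 mm, loose on the table to the right of the chamber; origin in the middle of its underside
- bottle_3: capped amber bottle, 62 mm diameter, 129 mm high, loose on the table farther right; origin in the middle of its underside
- bottle_4: another such bottle, loose on the table farther right
- jar_2: cream jar with a white lid, 57 mm diameter, 59 mm high, loose on the table farther right; origin in the middle of its underside

How it is judged:
By the outcome, as a careful person would: the job done as asked, in the order asked, and still so for the second after the job is handed in, with the robot touching nothing.
It also fails if it takes over 51 s, if anything falls off the work surface, if the arm or the gripper's body presses on something with over 40 N, if the wrist force passes 120 N, or if a joint passes its speed limit or range.

## Working session

There is one attempt and no reset: what is moved stays moved. The work goes in short steps, Python scripts to look and compute and a tool call to move; the robot and the scene stay as the last step left them, time stands still between calls to the robot, and variables do not carry over. Pictures are saved under pics/ and viewed, at most 10 in all, crops included, and the job is handed in when it is done.

Besides the shell and the picture viewer there is one more tool, called by a JSON object that holds its "method" and its "body". apply_moves: Moves the arm, as the interface text tells. Shift numbers are shares of 0.05 m and turn numbers shares of 5 degrees, none past 1 either way. Its arguments: {"type":"object","properties":{"plan":{"type":"string"},"squeeze":{"type":"number"}},"required":["plan"]}

```bash
mkdir -p pics
cat > h.py <<'E'
import numpy as np, cv2
from workcell import ctrl, grab_frame, find_in, trace, spot_point
def ray(p,uv):
    K=p["camera_matrix"];T=p["T"]
    d=T[:3,:3]@np.linalg.inv(K)@np.array([uv[0]*640,uv[1]*400,1]);return T[:3,3],d/np.linalg.norm(d)
def tri(rs):
    A=sum(np.eye(3)-np.outer(d,d) for o,d in rs);b=sum((np.eye(3)-np.outer(d,d))@o for o,d in rs);return np.linalg.solve(A,b)
def proj(p,X):
    c=np.linalg.inv(p["T"])@np.append(X,1);q=p["camera_matrix"]@c[:3];return q[:2]/q[2]
E
python3 - <<'E'
from h import *
np.set_printoptions(precision=4,suppress=True)
P={n:grab_frame(n) for n in("scene","top")}
for n in P: cv2.imwrite(f"pics/{n}0.png",P[n]["image"]); print(n,P[n]["T"][:3])
for k in "tare_key_top print_key_top zero_key_top door_bar_top balance amber_cap soil_jar weigh_boats bottle_3 jar_2 bottle_pan".split():
    r=[]
    for n in P:
        for s in spot_point(P[n],k)[:2]:
            uv=s["point"];print(k,n,round(s["score"],2),np.array(uv)*[640,400])
        ss=spot_point(P[n],k)
        if ss: r.append(ray(P[n],ss[0]["point"]))
    if len(r)==2:
        x=tri(r);print("   ->",x,[float(np.linalg.norm(np.cross(x-o,d))) for o,d in r])
print(ctrl.read_state())
E
```

```text
scene [[ 0.9976  0.0428 -0.0549  0.599 ]
 [ 0.0688 -0.7285  0.6816 -0.8503]
 [-0.0108 -0.6837 -0.7296  1.2051]]
top [[-0.0154 -0.9826  0.1851  0.3091]
 [-0.9999  0.0162  0.0024  0.1117]
 [-0.0054 -0.185  -0.9827  1.4265]]
tare_key_top scene 0.48 [332.48 271.8 ]
tare_key_top top 0.4 [266.304 246.6  ]
   -> [ 0.5031  0.3873 -0.6347] [0.05876508493033073, 0.05876508493033081]
print_key_top top 0.18 [259.584 191.32 ]
zero_key_top top 0.41 [268.416 235.32 ]
zero_key_top top 0.29 [322.624 175.48 ]
door_bar_top scene 0.7 [343.808 158.4  ]
door_bar_top top 0.8 [288.512 165.92 ]
   -> [0.5953 0.2017 0.2855] [0.00020827764262236373, 0.000208277642622465]
balance scene 0.69 [342.08 196.32]
balance scene 0.22 [353.28 240.48]
balance top 0.77 [259.776 188.4  ]
   -> [ 0.5943  0.3197 -0.0086] [0.00041897960011714043, 0.00041897960011725167]
amber_cap scene 0.48 [291.072 233.4  ]
amber_cap top 0.66 [317.824 242.92 ]
amber_cap top 0.21 [323.392 217.6  ]
   -> [ 0.4162  0.1319 -0.0157] [0.0029957424866958204, 0.0029957424866958967]
soil_jar scene 0.73 [316.288 235.2  ]
soil_jar top 0.66 [321.92 214.3
[... 444 characters left out ...]
800303750786594]
jar_2 scene 0.58 [369.216 327.2  ]
jar_2 top 0.88 [424.576 154.8  ]
   -> [ 0.6926 -0.2247  0.0108] [0.0020124084642781275, 0.0020124084642781097]
bottle_pan scene 0.78 [342.784 185.08 ]
{'time': 2.3, 'joint_positions': array([-1.197 ,  0.2382, -0.0135,  1.3192, -0.    ,  1.5708]), 'dq': array([ 0.0004, -0.0013,  0.0001,  0.0007, -0.0006, -0.0014]), 'joint_efforts': array([ -0.0001, -53.8576,  34.6685,   0.0032,  -0.    ,   0.    ]), 'tcp_pos': array([ 0.1917, -0.4887,  0.2028]), 'tcp_rot': array([-3.0868, -0.5837,  0.    ]), 'force': array([-0.7282,  0.6825, -0.1224]), 'wrist_torque': array([ 0.0428, -0.029 , -0.0273]), 'finger_force': 0.0, 'finger_gap': 0.9992607487833836}
```

Run:
```python
import cv2
a=cv2.imread("pics/scene0.png")[110:320,220:420]; cv2.imwrite("pics/s1.png",cv2.resize(a,None,fx=2.8,fy=2.8,interpolation=2))
a=cv2.imread("pics/top0.png")[90:300,180:400]; cv2.imwrite("pics/t1.png",cv2.resize(a,None,fx=2.8,fy=2.8,interpolation=2))
```

```text
(no output)
```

View pics/s1.png

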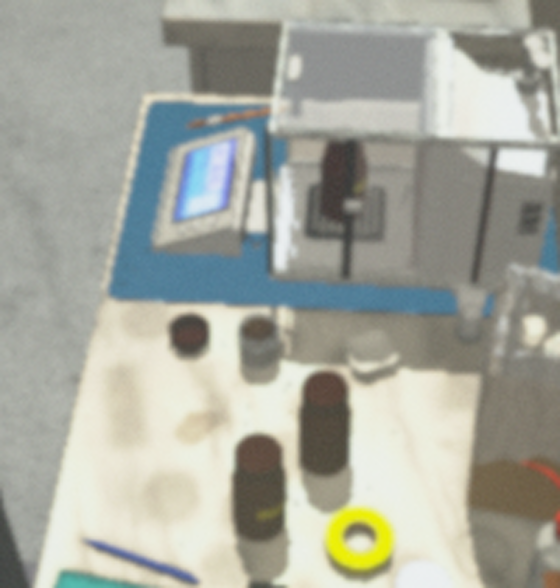

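View pics/t1.png

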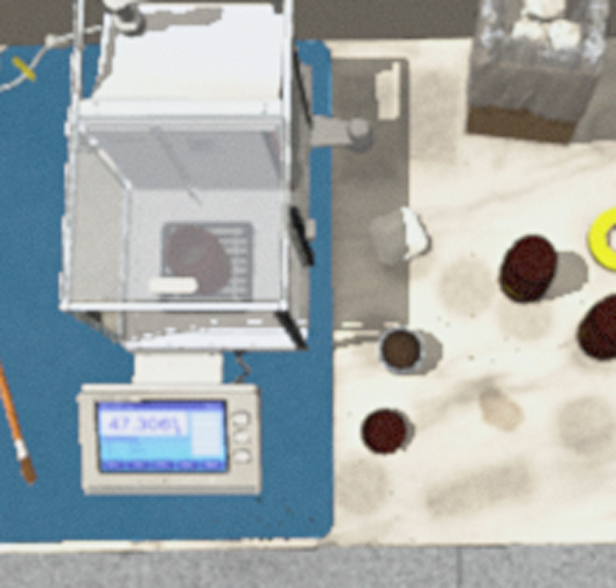

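```bash
cat > fit.py <<'E'
from h import *
from scipy.optimize import least_squares
np.set_printoptions(precision=4,suppress=True)
P={n:grab_frame(n) for n in("scene","top")}
t=lambda a,b:("top",180+a/2.8,90+b/2.8); s=lambda a,b:("scene",220+a/2.8,110+b/2.8)
O=[((-.246,.143,.02),t(84,490)),((-.246,-.056,.02),t(260,495)),((-.09,.107,.278),t(64,305)),((-.09,-.107,.278),t(291,308)),
((-.191,-.037,.046),t(241.5,437)),((-.211,-.037,.037),t(241.5,456)),((-.171,-.037,.055),t(241.5,418)),
((-.09,-.107,.278),s(271,137)),((-.09,.107,.278),s(287,26))]
def W(v,X):
    c,q=np.cos(v[2]),np.sin(v[2]);return np.array([v[0]+c*X[0]-q*X[1],v[1]+q*X[0]+c*X[1],X[2]])
f=lambda v:np.concatenate([proj(P[o[0]],W(v,X))-o[1:] for X,o in O])
r=least_squares(f,[.594,.32,0],loss="soft_l1");v=r.x;print(v,np.degrees(v[2]));print(f(v).reshape(-1,2))
for k,X in dict(tare=(-.191,-.037,.046),prt=(-.211,-.037,.037),zero=(-.171,-.037,.055)).items():print(k,W(v,X))
# bar: opening x from pictures
g=lambda a:np.concatenate([proj(P["top"],W(v,(a[0],-.111,.271)))-(288.5,165.9),proj(P["scene"],W(v,(a[0],-.111,.271)))-(343.8,158.4)])
b=least_squares(g,[0.]);print("bar x",b.x,W(v,(b.x[0],-.111,.271)),g(b.x))
E
python3 fit.py
```

```text
[ 0.5956  0.3174 -0.0418] -2.3921036950711105
[[-0.4341 -2.7304]
 [ 0.1512 -2.8324]
 [-0.2295  0.6937]
 [ 0.1064  1.6662]
 [ 0.4999 -0.4978]
 [ 0.552  -0.6191]
 [ 0.4475 -0.4267]
 [-2.4472 -2.4795]
 [-1.0149 -2.7878]]
tare [0.4032 0.2884 0.046 ]
prt [0.3832 0.2892 0.037 ]
zero [0.4232 0.2876 0.055 ]
bar x [0.0065] [0.5975 0.2062 0.271 ] [-1.2217  0.6567  0.6513  2.5177]
```

The scene crop shows the balance with its chamber at centre-right, the terminal nearest the robot and the door bar near (345,200). The top crop shows the three keys at about (241, 418/437/456) and the right-hand bar top near (296,215). Nothing tall stands beside the door. I'll close the fingers, rise a little and line up with the balance.

{"method": "apply_moves", "body": {"plan": "0 0 -0.15 0.95 1; 0 0 -0.15 0.95 1; 0 0 -0.15 0.95 1; 0 0 -0.15 0.95 1; 0 0 -0.15 0.95 1", "squeeze": 20}}

```text
time: 3.02
tcp_pos: [0.1917, -0.4887, 0.2405]
tcp_rot: [-3.141, 0.068, 0.0]
force: [-0.5, -0.9, 0.2]
finger_gap: -0.001
finger_force: 0.0
```

```bash
cat > go.py <<'E'
from h import *
import sys
from scipy.spatial.transform import Rotation as R
np.set_printoptions(precision=4,suppress=True)
V=[.5956,.3174,-.0418]
def b2w(X):
    c,q=np.cos(V[2]),np.sin(V[2]);return np.array([V[0]+c*X[0]-q*X[1],V[1]+q*X[0]+c*X[1],X[2]])
def w2b(p):
    c,q=np.cos(V[2]),np.sin(V[2]);d=p-np.array([V[0],V[1],0]);return np.array([c*d[0]+q*d[1],-q*d[0]+c*d[1],d[2]])
def go(X):
    s=ctrl.read_state();M=R.from_rotvec(s["tcp_rot"]).as_matrix()
    print("t",s["time"],"now(bal)",w2b(s["tcp_pos"]),"shares of .05:",M.T@(b2w(X)-s["tcp_pos"])/.05,"yaw",np.degrees(np.arctan2(M[1,0],M[0,0]))-np.degrees(V[2]),"F",s["force"])
if __name__=="__main__": go([float(a) for a in sys.argv[1:4]])
E
python3 go.py .065 -.160 .235
```

```text
t 3.025 now(bal) [-0.3699 -0.8223  0.2405] shares of .05: [  8.6754 -13.2599   0.1118] yaw -0.09688966821070677 F [-0.4543 -0.9334  0.1844]
```

{"method": "apply_moves", "body": {"plan": "0.58 -0.88 0 0 1; 0.58 -0.88 0 0 1; 0.58 -0.88 0 0 1; 0.58 -0.88 0 0 1; 0.58 -0.88 0 0 1"}}

```text
time: 3.65
tcp_pos: [0.3463, -0.2734, 0.2405]
tcp_rot: [3.141, -0.064, 0.001]
force: [0.8, -0.8, -0.3]
finger_gap: -0.003
finger_force: 0.0
```

{"method": "apply_moves", "body": {"plan": "0.58 -0.88 0 0 1; 0.58 -0.88 0 0 1; 0.58 -0.88 0 0 1; 0.58 -0.88 0 0 1; 0.58 -0.88 0 0 1"}}

```text
time: 4.28
tcp_pos: [0.5002, -0.0593, 0.2404]
tcp_rot: [3.141, -0.064, 0.001]
force: [0.3, -1.3, 0.1]
finger_gap: 0.006
finger_force: 0.0
```

{"method": "apply_moves", "body": {"plan": "0.58 -0.88 0 0 1; 0.58 -0.88 0 0 1; 0.58 -0.88 0 0 1; 0.58 -0.88 0.1 0 1; 0 0 0 0 1"}}

```text
time: 4.9
tcp_pos: [0.6202, 0.0552, 0.2363]
tcp_rot: [-3.09, -0.097, 0.006]
force: [-0.3, -0.1, 0.4]
finger_gap: 0.006
finger_force: 0.0
```

```bash
cat > look.py <<'E'
from go import *
n=sys.argv[1]
P={c:grab_frame(c) for c in("scene","top")}
tcp=ctrl.read_state()["tcp_pos"];out=[]
for c in P:
    im=P[c]["image"];u=proj(P[c],tcp);print(c,"tcp px",u)
    x0,y0=int(u[0])-50,int(u[1])-55
    print("crop origin",x0,y0,"scale 4"); out.append(cv2.resize(im[y0:y0+110,x0:x0+100],None,fx=4,fy=4,interpolation=2))
    for k in sys.argv[5:]:
        for q in spot_point(P[c],k)[:1]: print(k,c,round(q["score"],2),np.array(q["point"])*[640,400])
cv2.imwrite(f"pics/{n}.png",np.hstack(out))
go([float(a) for a in sys.argv[2:5]])
E
python3 look.py a .055 -.123 .225 door_bar_top
```

```text
scene tcp px [349.705  203.5979]
crop origin 299 148 scale 4
top tcp px [343.5458 161.128 ]
crop origin 293 106 scale 4
door_bar_top top 0.65 [287.168 162.6  ]
t 5.1 now(bal) [ 0.0338 -0.263   0.238 ] shares of .05: [ 0.7067 -2.7266  0.3951] yaw 5.835546246084196 F [-0.9335  0.6997  0.5477]
```

View pics/a.png

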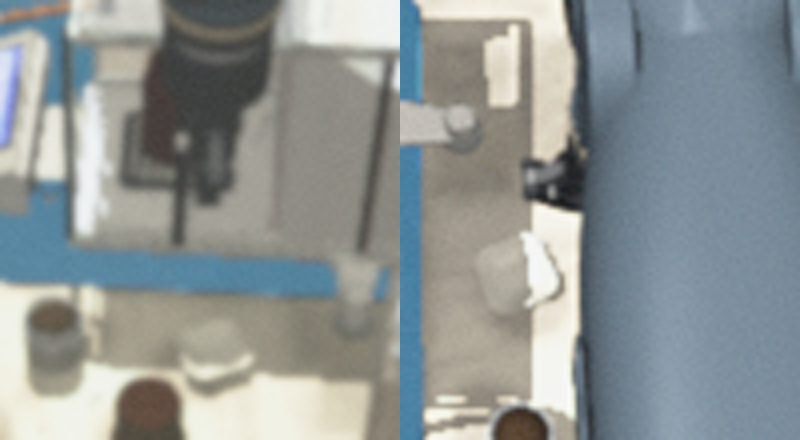

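The left half shows the closed finger tips right of the chamber, near (210,195), with the door bar at (180,190). The arm covers much of the top view. The tool lags the command and has turned slightly, so I'll check the joints.

Run:
```python
from go import *
s=ctrl.read_state();print(s["joint_positions"],s["dq"],s["joint_efforts"]);print(R.from_rotvec(s["tcp_rot"]).as_matrix())
```

```text
[0.0591 0.4022 0.3137 1.4833 0.0495 3.1406] [-0.0043 -0.0102 -0.0021 -0.0025  0.0029 -0.    ] [  0.4785 -66.0252  35.2725  -0.0455   0.2102  -0.0001]
[[ 0.9982  0.0599 -0.0039]
 [ 0.06   -0.997   0.0493]
 [-0.001  -0.0495 -0.9988]]
```

{"method": "apply_moves", "body": {"plan": "0 0 0 0 1; 0 0 0 0 1"}}

```text
time: 5.35
tcp_pos: [0.6188, 0.0533, 0.2383]
tcp_rot: [-3.09, -0.093, 0.003]
force: [-0.2, 0.0, -0.4]
finger_gap: 0.001
finger_force: 0.0
```

Run:
```python
from go import *
s=ctrl.read_state();print(s["joint_positions"],s["dq"],s["joint_efforts"]);print(R.from_rotvec(s["tcp_rot"]).as_matrix())
go([.055,-.123,.225])
```

```text
[0.0591 0.4023 0.3144 1.4831 0.0498 3.1406] [ 0.0028  0.0049  0.0047 -0.0001 -0.0005  0.0011] [  0.0057 -67.0578  35.2325   0.0078   0.1952  -0.    ]
[[ 0.9982  0.06   -0.0032]
 [ 0.0601 -0.997   0.0497]
 [-0.0002 -0.0498 -0.9988]]
t 5.35 now(bal) [ 0.0342 -0.2629  0.2383] shares of .05: [ 0.6985 -2.7238  0.4012] yaw 5.838319846439688 F [-0.2082  0.0041 -0.3816]
```

Joint 6 is at its limit, so I'll turn the tool the other way by a quarter turn. The finger backs will then face along the balance's x axis.

{"method": "apply_moves", "body": {"plan": "0 0 0 -1 1; 0 0 0 -1 1; 0 0 0 -1 1; 0 0 0 -1 1; 0 0 0 -1 1"}}

```text
time: 5.98
tcp_pos: [0.6189, 0.0535, 0.238]
tcp_rot: [-2.997, -0.765, -0.014]
force: [1.2, -0.7, 0.6]
finger_gap: 0.004
finger_force: 0.0
```

{"method": "apply_moves", "body": {"plan": "0 0 0 -1 1; 0 0 0 -1 1; 0 0 0 -1 1; 0 0 0 -1 1; 0 0 0 -1 1"}}

```text
time: 6.6
tcp_pos: [0.6189, 0.0535, 0.238]
tcp_rot: [-2.763, -1.396, -0.03]
force: [0.2, -0.2, -0.2]
finger_gap: 0.003
finger_force: 0.0
```

{"method": "apply_moves", "body": {"plan": "0 0 0 -1 1; 0 0 0 -1 1; 0 0 0 -1 1; 0 0 0 -1 1; 0 0 0 -1 1"}}

```text
time: 7.22
tcp_pos: [0.6189, 0.0535, 0.238]
tcp_rot: [-2.399, -1.964, -0.045]
force: [0.1, 0.6, -0.7]
finger_gap: 0.0
finger_force: 0.0
```

Run:
```python
from go import *
s=ctrl.read_state();print(s["joint_positions"]);print(R.from_rotvec(s["tcp_rot"]).as_matrix())
go([.055,-.125,.225])
```

```text
[0.0594 0.4028 0.3146 1.4831 0.0498 1.8287]
[[ 0.1973  0.9803 -0.0035]
 [ 0.9792 -0.1969  0.0496]
 [ 0.048  -0.0132 -0.9988]]
t 7.225 now(bal) [ 0.0343 -0.2627  0.238 ] shares of .05: [ 2.7682 -0.017   0.3935] yaw 81.00336601887939 F [ 0.1271  0.5602 -0.7045]
```

{"method": "apply_moves", "body": {"plan": "0 0 0 -0.9 1; 0 0 0 -0.9 1; 0.7 0.15 0.1 0 1; 0.7 0.15 0.1 0 1; 0.7 0.15 0.1 0 1"}}

```text
time: 7.85
tcp_pos: [0.6463, 0.159, 0.2281]
tcp_rot: [-2.243, -2.145, -0.05]
force: [0.1, -0.1, 0.3]
finger_gap: -0.002
finger_force: 0.0
```

```bash
python3 look.py b .060 -.121 .225 door_bar_top
```

```text
scene tcp px [359.0103 181.3865]
crop origin 309 126 scale 4
door_bar_top scene 0.94 [341.888 160.   ]
top tcp px [304.6731 153.112 ]
crop origin 254 98 scale 4
door_bar_top top 0.72 [284.288 164.32 ]
t 8.05 now(bal) [ 0.0569 -0.1566  0.2276] shares of .05: [0.7082 0.0626 0.0875] yaw 89.92535931247139 F [-0.5645 -0.6725 -0.8601]
```

View pics/b.png

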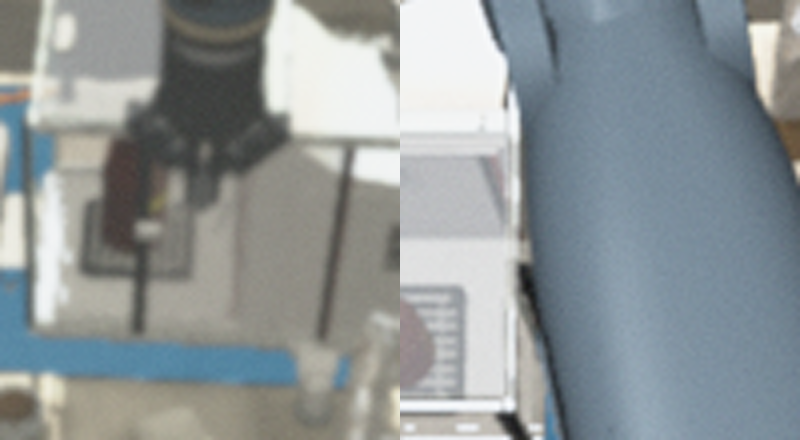

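The left half shows the tips at about (200,205), behind the bar at (140,150–330). The opened-out linkage sits above the frame, roughly 70 mm above the tip. I'll move in behind the bar, slightly higher.

{"method": "apply_moves", "body": {"plan": "0.3 0 -0.1 0 1; 0.2 0 0 0 1; 0 0 0 0 1"}}

```text
time: 8.43
tcp_pos: [0.6473, 0.1836, 0.2343]
tcp_rot: [-2.241, -2.146, -0.05]
force: [-0.7, 0.8, 0.1]
finger_gap: -0.005
finger_force: 0.0
```

```bash
python3 go.py .04 -.121 .232
```

```text
t 8.425 now(bal) [ 0.0572 -0.1315  0.2343] shares of .05: [ 0.2064 -0.3444  0.0589] yaw 89.90876539886973 F [-0.6963  0.7658  0.1382]
```

{"method": "apply_moves", "body": {"plan": "0.1 0 0 0 1; 0.1 0 0 0 1; 0 0 0 0 1"}}

```text
time: 8.8
tcp_pos: [0.6477, 0.1933, 0.2344]
tcp_rot: [-2.241, -2.145, -0.049]
force: [0.3, -0.1, -0.5]
finger_gap: 0.005
finger_force: 0.0
```

{"method": "apply_moves", "body": {"plan": "0 -0.2 0 0 1; 0 -0.1 0 0 1; 0 -0.1 0 0 1; 0 -0.1 0 0 1; 0 0 0 0 1"}}

```text
time: 9.43
tcp_pos: [0.6224, 0.1941, 0.2349]
tcp_rot: [-2.241, -2.145, -0.049]
force: [0.6, -0.5, 0.5]
finger_gap: 0.003
finger_force: 0.0
```

```bash
python3 look.py c .0 -.121 .232 door_bar_top
```

```text
scene tcp px [351.8692 172.2019]
crop origin 301 117 scale 4
door_bar_top scene 0.84 [342.208 159.88 ]
top tcp px [292.716  160.7589]
crop origin 242 105 scale 4
t 9.625 now(bal) [ 0.0324 -0.1221  0.2346] shares of .05: [ 0.017  -0.6472  0.0576] yaw 89.86518896061891 F [0.1497 1.2269 0.2432]
```

View pics/c.png

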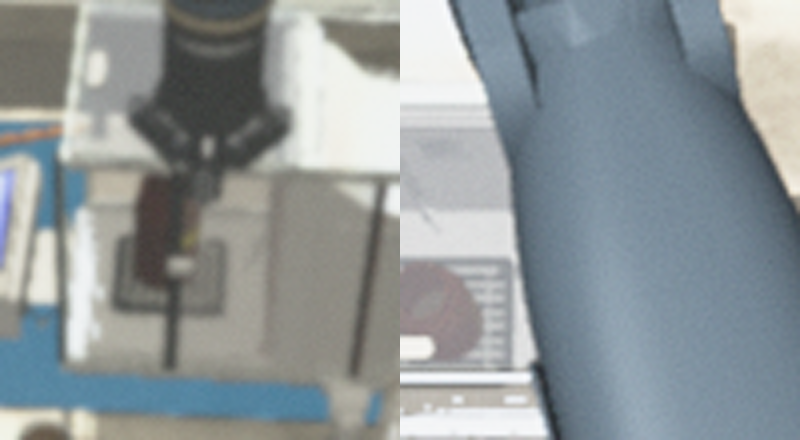

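The tips, near (205,190), are now just behind the bar at (175,200) and overlap it at its upper end. I'll push.

{"method": "apply_moves", "body": {"plan": "0 -0.12 0 0 1; 0 -0.12 0 0 1; 0 -0.12 0 0 1; 0 -0.12 0 0 1; 0 -0.12 0 0 1"}}

```text
time: 10.25
tcp_pos: [0.5922, 0.1954, 0.235]
tcp_rot: [-2.242, -2.145, -0.049]
force: [-0.2, -0.1, 0.3]
finger_gap: 0.002
finger_force: 0.0
```

```bash
python3 look.py d .0 -.121 .232 door_bar_top
```

```text
scene tcp px [342.3343 171.463 ]
crop origin 292 116 scale 4
door_bar_top scene 0.92 [341.504 159.68 ]
top tcp px [292.2545 171.5241]
crop origin 242 116 scale 4
t 10.45 now(bal) [ 0.0022 -0.122   0.2351] shares of .05: [ 0.016  -0.0436  0.0622] yaw 89.87753740437681 F [ 0.2309 -0.0219 -0.0451]
```

View pics/d.png

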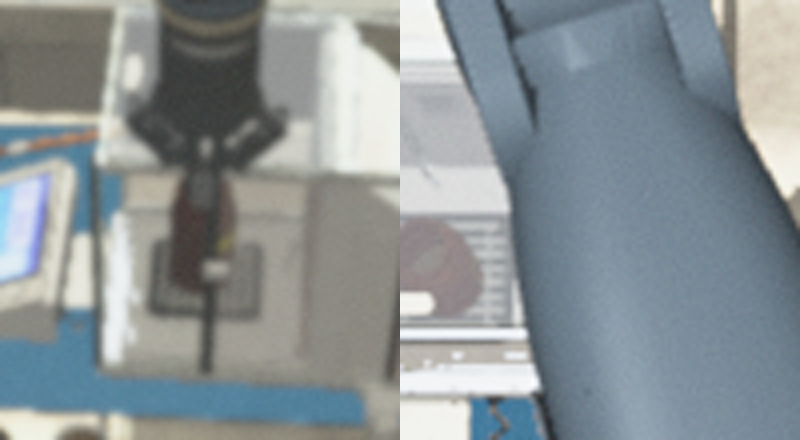

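{"method": "apply_moves", "body": {"plan": "0 0.3 0 0 1; 0 0.3 0 0 1; 0 0.15 0 0 1; 0.06 0 0 0 1; 0 0 0 0 1"}}

```text
time: 11.08
tcp_pos: [0.63, 0.197, 0.2347]
tcp_rot: [-2.241, -2.145, -0.049]
force: [-0.1, 0.7, -1.7]
finger_gap: 0.002
finger_force: 0.0
```

{"method": "apply_moves", "body": {"plan": "0.04 0 0 0 1; 0 0 0 0 1"}}

```text
time: 11.32
tcp_pos: [0.6302, 0.199, 0.2352]
tcp_rot: [-2.241, -2.146, -0.049]
force: [0.1, 0.5, 0.3]
finger_gap: -0.001
finger_force: 0.0
```

The tips covered the bar at (203,190), so they slid past outside it without moving it. I've gone back behind the bar and will feel for the frame side in 2 mm steps.

{"method": "apply_moves", "body": {"plan": "0.04 0 0 0 1; 0 0 0 0 1"}}

```text
time: 11.58
tcp_pos: [0.6304, 0.2009, 0.235]
tcp_rot: [-2.241, -2.145, -0.049]
force: [0.5, -0.9, -0.5]
finger_gap: 0.001
finger_force: 0.0
```

{"method": "apply_moves", "body": {"plan": "0.04 0 0 0 1; 0 0 0 0 1"}}

```text
time: 11.82
tcp_pos: [0.6306, 0.2029, 0.235]
tcp_rot: [-2.241, -2.145, -0.049]
force: [0.6, -0.3, 0.1]
finger_gap: 0.001
finger_force: 0.0
```

{"method": "apply_moves", "body": {"plan": "0.04 0 0 0 1; 0 0 0 0 1"}}

```text
time: 12.08
tcp_pos: [0.6307, 0.2049, 0.2352]
tcp_rot: [-2.241, -2.145, -0.049]
force: [0.5, -0.2, 0.4]
finger_gap: -0.0
finger_force: 0.0
```

{"method": "apply_moves", "body": {"plan": "0.04 0 0 0 1; 0 0 0 0 1"}}

```text
time: 12.32
tcp_pos: [0.6308, 0.2069, 0.2353]
tcp_rot: [-2.241, -2.145, -0.049]
force: [0.6, 0.3, -0.3]
finger_gap: -0.001
finger_force: 0.0
```

{"method": "apply_moves", "body": {"plan": "0 -0.12 0 0 1; 0 -0.12 0 0 1; 0 -0.12 0 0 1; 0 -0.12 0 0 1; 0 0 0 0 1"}}

```text
time: 12.95
tcp_pos: [0.6062, 0.2079, 0.2358]
tcp_rot: [-2.241, -2.145, -0.049]
force: [-0.2, 0.3, -0.4]
finger_gap: -0.0
finger_force: 0.0
```

```bash
python3 look.py e .0 -.109 .235 door_bar_top
```

```text
scene tcp px [346.9902 168.9385]
crop origin 296 113 scale 4
door_bar_top scene 0.81 [337.984 159.32 ]
top tcp px [287.7455 166.3992]
crop origin 237 111 scale 4
t 13.15 now(bal) [ 0.0158 -0.109   0.2354] shares of .05: [-0.0006 -0.3164  0.0094] yaw 89.86818616645597 F [ 0.4347 -0.3343  0.1121]
```

{"method": "apply_moves", "body": {"plan": "0 -0.12 0 0 1; 0 -0.12 0 0 1; 0 -0.12 0 0 1; 0 -0.12 0 0 1; 0 0 0 0 1"}}

```text
time: 13.78
tcp_pos: [0.5822, 0.2089, 0.2359]
tcp_rot: [-2.241, -2.145, -0.049]
force: [-0.1, -0.0, -0.5]
finger_gap: -0.003
finger_force: 0.0
```

```bash
python3 look.py f .0 -.109 .235 door_bar_top
```

```text
scene tcp px [339.5654 168.3964]
crop origin 289 113 scale 4
top tcp px [287.3568 174.8936]
crop origin 237 119 scale 4
door_bar_top top 0.54 [365.12 188.52]
t 13.975 now(bal) [-0.0082 -0.109   0.2355] shares of .05: [-0.001   0.1637  0.0097] yaw 89.86835144489451 F [-0.5726  0.1801 -0.1643]
```

View pics/f.png

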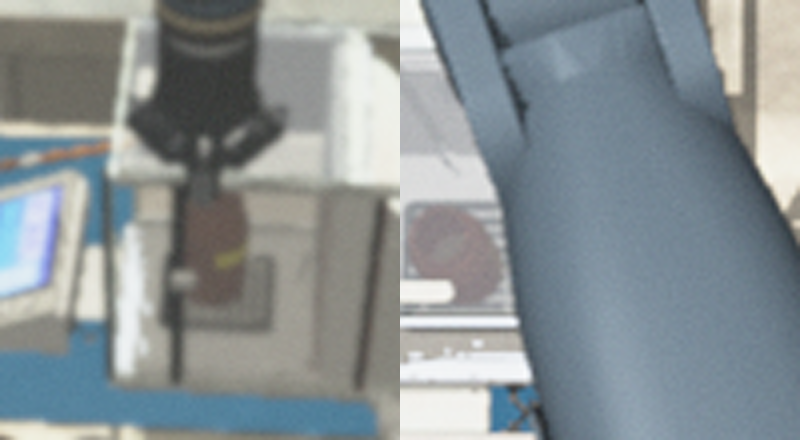

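It works: the bar, at (178,200), has moved forward ahead of the tips at (205,190), and the door's rear edge at (362,300) has followed. I'll keep pushing.

{"method": "apply_moves", "body": {"plan": "0 -0.12 0 0 1; 0 -0.12 0 0 1; 0 -0.12 0 0 1; 0 -0.12 0 0 1; 0 -0.12 0 0 1"}}

```text
time: 14.6
tcp_pos: [0.5526, 0.2097, 0.2358]
tcp_rot: [-2.243, -2.145, -0.049]
force: [2.6, -4.9, -0.9]
finger_gap: 0.002
finger_force: 2.3
```

{"method": "apply_moves", "body": {"plan": "0 -0.1 0 0 1; 0 -0.1 0 0 1; 0 0 0 0 1"}}

```text
time: 14.98
tcp_pos: [0.5422, 0.2099, 0.2358]
tcp_rot: [-2.242, -2.145, -0.047]
force: [0.6, -5.2, -0.4]
finger_gap: 0.001
finger_force: 2.7
```

{"method": "apply_moves", "body": {"plan": "0 -0.08 0 0 1; 0 0 0 0 1"}}

```text
time: 15.22
tcp_pos: [0.5385, 0.21, 0.2358]
tcp_rot: [-2.243, -2.145, -0.048]
force: [2.8, -6.3, -1.3]
finger_gap: 0.004
finger_force: 3.0
```

{"method": "apply_moves", "body": {"plan": "-0.03 -0.04 0 0 1; 0 0 0 0 1"}}

```text
time: 15.48
tcp_pos: [0.5369, 0.2097, 0.236]
tcp_rot: [-2.241, -2.145, -0.051]
force: [3.3, 0.0, -1.6]
finger_gap: -0.003
finger_force: 1.4
```

```bash
python3 look.py g -.06 -.109 .235 door_bar_top
```

```text
scene tcp px [325.4508 167.6243]
crop origin 275 112 scale 4
door_bar_top scene 0.72 [315.776 160.2  ]
top tcp px [287.0909 191.2424]
crop origin 237 136 scale 4
t 15.675 now(bal) [-0.0542 -0.1101  0.2359] shares of .05: [ 0.0205 -0.1166  0.0204] yaw 89.88183820572446 F [ 2.3663 -0.4767  0.4402]
```

{"method": "apply_moves", "body": {"plan": "0 -0.06 0 0 1; 0 0 0 0 1"}}

```text
time: 15.92
tcp_pos: [0.5339, 0.2099, 0.2369]
tcp_rot: [-2.241, -2.146, -0.052]
force: [1.4, 1.0, 6.4]
finger_gap: -0.002
finger_force: 4.7
```

{"method": "apply_moves", "body": {"plan": "0 -0.06 0 0 1; 0 0 0 0 1"}}

```text
time: 16.18
tcp_pos: [0.5318, 0.2099, 0.237]
tcp_rot: [-2.243, -2.146, -0.054]
force: [5.3, -0.5, 5.6]
finger_gap: 0.0
finger_force: 5.7
```

```bash
python3 look.py g2 -.06 -.109 .235 door_bar_top
```

```text
scene tcp px [323.8903 167.3083]
crop origin 273 112 scale 4
door_bar_top scene 0.85 [316.992 159.6  ]
top tcp px [287.0032 193.0073]
crop origin 237 138 scale 4
t 16.375 now(bal) [-0.0592 -0.1101  0.237 ] shares of .05: [ 0.0205 -0.0156  0.0409] yaw 89.86913085832434 F [ 4.8993 -1.1471  6.3038]
```

View pics/g2.png

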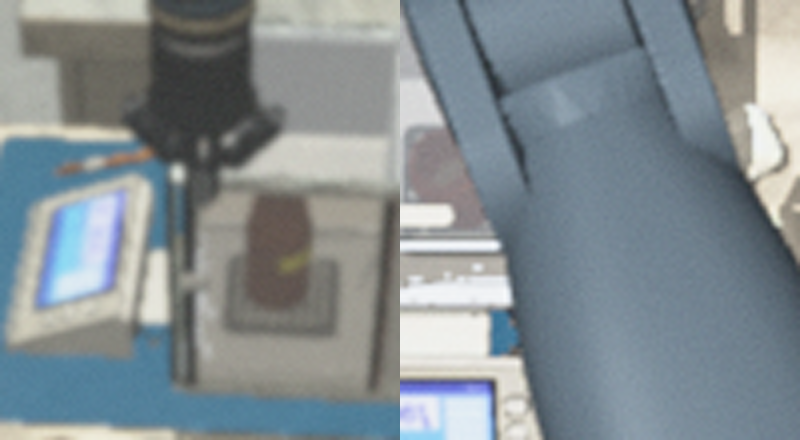

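The bar, at (190,270), is now right against the front post at (177,270), so the door is shut or nearly so. I'll press a little more to feel for the stop.

{"method": "apply_moves", "body": {"plan": "0 -0.04 0 0 1; 0 0 0 0 1"}}

```text
time: 16.62
tcp_pos: [0.5317, 0.2098, 0.237]
tcp_rot: [-2.245, -2.147, -0.057]
force: [12.7, -1.1, 3.3]
finger_gap: 0.0
finger_force: 8.5
```

```bash
cat > prof.py <<'E'
from go import *
p=grab_frame("scene");g=p["image"].astype(int).sum(2)//3
for r in (176,182,195,200,205): print(r,[int(a) for a in g[r,308:332]])
s=ctrl.read_state();print(w2b(s["tcp_pos"]),s["force"],s["time"])
# sight prediction: bar centre column vs balance x at z for row
for x in(-.09,-.085,-.08,-.075,-.07): print(x,[proj(p,b2w((x,-.111,z))) .round(1).tolist() for z in(.2,.12)])
E
python3 prof.py
```

```text
176 [158, 150, 183, 210, 217, 211, 176, 126, 113, 129, 115, 84, 77, 112, 155, 168, 158, 156, 151, 152, 149, 145, 134, 119]
182 [151, 185, 214, 223, 223, 215, 179, 131, 104, 123, 140, 145, 144, 147, 145, 148, 145, 149, 152, 152, 147, 130, 111, 107]
195 [105, 110, 110, 114, 111, 110, 101, 95, 88, 101, 103, 89, 80, 110, 154, 168, 160, 156, 154, 152, 147, 141, 135, 129]
200 [120, 122, 119, 119, 121, 116, 110, 96, 94, 107, 119, 106, 81, 91, 127, 158, 173, 173, 162, 155, 153, 150, 153, 151]
205 [122, 119, 123, 119, 120, 119, 115, 97, 89, 99, 109, 98, 81, 88, 113, 136, 144, 149, 147, 147, 146, 147, 144, 146]
[-0.0594 -0.1101  0.237 ] [11.1259 -1.2397  2.5778] 16.675
-0.09 [[314.6, 175.2], [315.0, 192.1]]
-0.085 [[316.1, 175.3], [316.5, 192.2]]
-0.08 [[317.6, 175.4], [317.9, 192.3]]
-0.075 [[319.1, 175.5], [319.4, 192.4]]
-0.07 [[320.6, 175.6], [320.8, 192.5]]
```

Force rises while the tool stands still, so that is the stop. I'll retreat and check.

{"method": "apply_moves", "body": {"plan": "0 0.1 0 0 1; 0 0.2 0 0 1; -0.4 0.2 0 0 1; -0.8 0 -0.2 0 1; -0.4 0 -0.6 0 1"}}

```text
time: 17.3
tcp_pos: [0.5486, 0.1254, 0.2705]
tcp_rot: [-2.24, -2.143, -0.043]
force: [0.6, -0.0, 0.6]
finger_gap: -0.002
finger_force: 0.0
```

{"method": "apply_moves", "body": {"plan": "-0.4 0 0 0 1; -0.4 0.5 -0.2 0 1; 0 0.5 0 0 1; 0 0 0 0 1"}}

```text
time: 17.8
tcp_pos: [0.599, 0.0838, 0.2777]
tcp_rot: [-2.241, -2.143, -0.046]
force: [-0.2, -0.6, -0.6]
finger_gap: 0.003
finger_force: 0.0
```

```bash
python3 prof.py
python3 - <<'E'
from go import *
P={c:grab_frame(c) for c in("scene","top")}
r=[]
for c in P:
    q=spot_point(P[c],"door_bar_top");print(c,[(round(a["score"],2),np.array(a["point"])*[640,400]) for a in q[:1]])
    if q:r.append(ray(P[c],q[0]["point"]))
if len(r)==2:print(tri(r),w2b(tri(r)))
a,b=P["scene"]["image"][130:230,275:375],P["top"]["image"][140:240,230:330]
cv2.imwrite("pics/i.png",cv2.resize(np.hstack([a,b]),None,fx=4,fy=4,interpolation=2))
E
```

```text
176 [160, 153, 187, 215, 222, 216, 180, 132, 121, 160, 197, 210, 217, 224, 216, 168, 106, 79, 105, 133, 148, 147, 137, 125]
182 [154, 191, 218, 226, 227, 219, 186, 132, 114, 141, 181, 213, 232, 239, 235, 215, 174, 157, 159, 160, 149, 128, 113, 110]
195 [110, 112, 116, 120, 120, 114, 106, 97, 99, 129, 184, 226, 238, 239, 232, 196, 123, 84, 104, 132, 147, 145, 141, 136]
200 [123, 124, 125, 123, 125, 123, 116, 100, 102, 156, 218, 237, 240, 234, 207, 147, 94, 83, 102, 137, 151, 152, 158, 157]
205 [125, 122, 125, 125, 124, 126, 117, 103, 101, 141, 196, 218, 221, 213, 181, 133, 89, 81, 100, 132, 147, 150, 148, 148]
[ 0.0124 -0.233   0.278 ] [ 0.9245 -0.6825  0.3737] 17.85
-0.09 [[314.6, 175.2], [315.0, 192.1]]
-0.085 [[316.1, 175.3], [316.5, 192.2]]
-0.08 [[317.6, 175.4], [317.9, 192.3]]
-0.075 [[319.1, 175.5], [319.4, 192.4]]
-0.07 [[320.6, 175.6], [320.8, 192.5]]
scene [(0.8, array([322.816, 156.48 ]))]
top [(0.62, array([286.272, 189.   ]))]
[0.531  0.2071 0.2864] [-0.06   -0.113   0.2864]
```

View pics/i.png

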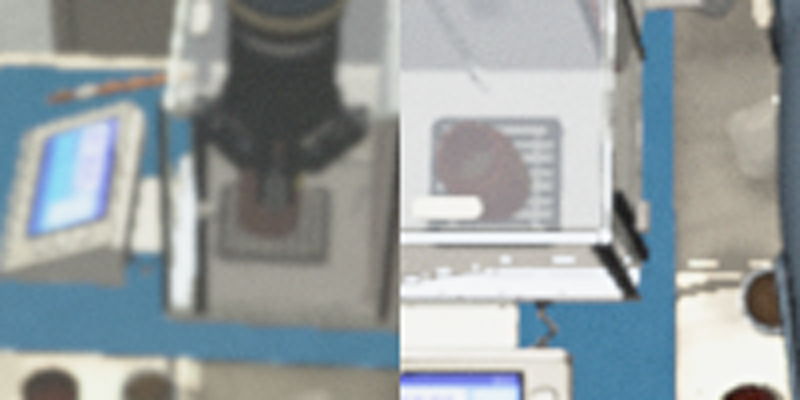

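The scene half shows the bar at (200,230) clear of the front post at (168,230), so the retreat dragged the door back about 16 mm. I'll push again and leave sideways this time.

{"method": "apply_moves", "body": {"plan": "0 -0.2 0.5 0 1; 0.5 -0.25 0.45 0 1; 0.95 0 0.05 0 1; 0 0 0 0 1"}}

```text
time: 18.55
tcp_pos: [0.5782, 0.1627, 0.233]
tcp_rot: [-2.237, -2.149, -0.049]
force: [0.9, 0.0, 0.5]
finger_gap: -0.0
finger_force: 0.0
```

```bash
python3 go.py -.015 -.112 .235
```

```text
t 18.55 now(bal) [-0.011  -0.1553  0.233 ] shares of .05: [ 0.8669 -0.0796  0.0046] yaw 90.0696468805173 F [0.8845 0.0178 0.4912]
```

{"method": "apply_moves", "body": {"plan": "0.5 0 0 0 1; 0.36 0 0 0 1; 0 -0.15 0 0 1; 0 -0.1 0 0 1; 0 -0.1 0 0 1"}}

```text
time: 19.18
tcp_pos: [0.5631, 0.203, 0.2356]
tcp_rot: [-2.242, -2.145, -0.049]
force: [-0.4, -0.1, -0.3]
finger_gap: 0.006
finger_force: 0.0
```

{"method": "apply_moves", "body": {"plan": "0 -0.1 0 0 1; 0 -0.1 0 0 1; 0 -0.1 0 0 1; 0 -0.1 0 0 1; 0 0 0 0 1"}}

```text
time: 19.8
tcp_pos: [0.5432, 0.2046, 0.2357]
tcp_rot: [-2.241, -2.145, -0.049]
force: [-0.6, 0.1, -0.1]
finger_gap: 0.001
finger_force: 0.0
```

```bash
python3 prof.py | head -6
```

```text
176 [159, 151, 183, 210, 219, 210, 176, 130, 120, 155, 189, 203, 186, 150, 102, 75, 91, 122, 147, 153, 152, 147, 134, 123]
182 [151, 185, 216, 223, 224, 214, 181, 131, 110, 139, 174, 206, 217, 196, 164, 149, 150, 151, 150, 144, 137, 127, 112, 106]
195 [108, 111, 112, 118, 116, 113, 104, 95, 99, 128, 179, 222, 228, 204, 141, 94, 92, 127, 146, 151, 150, 144, 135, 130]
200 [122, 123, 121, 121, 120, 121, 113, 98, 103, 152, 214, 234, 232, 203, 137, 88, 91, 127, 148, 152, 156, 151, 155, 154]
205 [123, 121, 121, 121, 123, 119, 114, 104, 98, 138, 188, 213, 212, 176, 125, 86, 89, 119, 141, 148, 150, 145, 145, 145]
[-0.0474 -0.1149  0.2356] [-0.515   1.0298  0.5334] 19.85
```

{"method": "apply_moves", "body": {"plan": "0 -0.08 0 0 1; 0 -0.08 0 0 1; 0 -0.06 0 0 1; 0 0 0 0 1"}}

```text
time: 20.35
tcp_pos: [0.5323, 0.2051, 0.2357]
tcp_rot: [-2.241, -2.145, -0.049]
force: [-0.7, 0.9, 0.1]
finger_gap: -0.002
finger_force: 0.0
```

{"method": "apply_moves", "body": {"plan": "0 -0.04 0 0 1; 0 0 0 0 1"}}

```text
time: 20.6
tcp_pos: [0.5316, 0.2052, 0.2357]
tcp_rot: [-2.243, -2.146, -0.051]
force: [5.1, -0.1, -0.6]
finger_gap: -0.001
finger_force: 2.4
```

{"method": "apply_moves", "body": {"plan": "0 -0.04 0 0 1; 0 0 0 0 1"}}

```text
time: 20.85
tcp_pos: [0.5313, 0.2052, 0.2358]
tcp_rot: [-2.245, -2.147, -0.054]
force: [12.3, -0.8, -4.1]
finger_gap: -0.001
finger_force: 6.0
```

```bash
python3 prof.py | head -6
```

```text
176 [158, 148, 182, 211, 218, 211, 176, 125, 115, 127, 114, 87, 75, 114, 154, 167, 160, 155, 153, 153, 149, 144, 133, 123]
182 [150, 187, 214, 223, 224, 214, 181, 130, 106, 122, 142, 141, 146, 147, 148, 145, 146, 145, 152, 152, 147, 131, 109, 107]
195 [104, 110, 114, 116, 113, 111, 103, 94, 89, 100, 102, 89, 79, 110, 154, 169, 158, 154, 153, 150, 148, 140, 136, 131]
200 [122, 120, 119, 118, 120, 116, 109, 96, 91, 110, 121, 107, 83, 92, 128, 156, 173, 173, 160, 154, 153, 153, 154, 154]
205 [120, 121, 119, 119, 119, 122, 108, 99, 91, 104, 110, 98, 78, 87, 116, 138, 145, 146, 147, 145, 148, 147, 145, 146]
[-0.0595 -0.1148  0.2358] [11.4448 -0.4414 -4.3281] 20.9
```

The stop came sharply, at the same place and with no side force. I'll release the load and slide out sideways.

{"method": "apply_moves", "body": {"plan": "0 0.06 0 0 1; -0.1 0 0 0 1; -0.5 0 0 0 1; -0.8 0 -0.3 0 1; 0 0 0 0 1"}}

```text
time: 21.52
tcp_pos: [0.5283, 0.1325, 0.2481]
tcp_rot: [-2.245, -2.143, -0.05]
force: [-0.0, -0.4, 0.3]
finger_gap: 0.003
finger_force: 0.0
```

```bash
python3 prof.py | head -6
python3 - <<'E'
from go import *
p=grab_frame("top")
for k in("door_bar_top","tare_key_top","print_key_top","zero_key_top"):print(k,[(round(a["score"],2),np.array(a["point"])*[640,400]) for a in spot_point(p,k)[:1]])
for X in((-.191,-.037,.046),(-.211,-.037,.037),(-.171,-.037,.055)):print(proj(p,b2w(X)))
g=p["image"].astype(int).sum(2)//3
for r in range(232,262,1): print(r,[int(a) for a in g[r,258:275]])
E
```

```text
176 [156, 148, 180, 210, 216, 208, 174, 123, 101, 106, 109, 99, 88, 92, 105, 113, 126, 144, 149, 150, 151, 141, 131, 123]
182 [149, 183, 213, 223, 223, 214, 180, 127, 106, 122, 139, 145, 144, 144, 145, 145, 141, 143, 149, 150, 147, 130, 112, 103]
195 [103, 105, 112, 115, 113, 110, 101, 94, 89, 100, 105, 89, 80, 109, 153, 166, 159, 156, 154, 150, 146, 140, 133, 130]
200 [118, 119, 120, 120, 118, 116, 110, 95, 91, 107, 116, 108, 82, 94, 125, 155, 173, 170, 158, 153, 153, 154, 151, 151]
205 [120, 119, 120, 117, 118, 119, 114, 99, 88, 103, 111, 98, 79, 85, 117, 136, 143, 146, 146, 145, 146, 147, 144, 143]
[-0.0595 -0.1865  0.2476] [-0.5402 -0.008   0.2298] 21.575
door_bar_top [(0.98, array([285.696, 194.   ]))]
tare_key_top [(0.43, array([267.328, 244.4  ]))]
print_key_top []
zero_key_top [(0.42, array([259.904, 187.68 ]))]
[266.7469 245.5675]
[266.7987 252.2319]
[266.6947 238.853 ]
232 [164, 164, 171, 207, 220, 222, 219, 218, 218, 220, 216, 216, 217, 195, 138, 112, 112]
233 [118, 95, 104, 187, 220, 220, 218, 218, 218, 219, 218, 219, 217, 194, 140, 112, 114]
234 [145, 108, 92, 180, 220, 
[... 1788 characters left out ...]
 114, 188, 207, 204, 212, 214, 214, 186, 183, 204, 212, 168, 121, 113]
255 [152, 161, 127, 117, 181, 206, 198, 200, 203, 200, 188, 199, 210, 212, 166, 121, 115]
256 [146, 153, 130, 123, 186, 215, 213, 211, 212, 212, 209, 212, 210, 212, 172, 127, 113]
257 [146, 154, 137, 127, 184, 214, 215, 211, 212, 213, 213, 214, 212, 211, 178, 133, 112]
258 [134, 136, 139, 155, 197, 211, 216, 213, 213, 212, 213, 212, 211, 212, 182, 135, 116]
259 [181, 182, 186, 201, 211, 214, 212, 212, 210, 211, 215, 212, 213, 213, 182, 139, 116]
260 [217, 218, 216, 216, 215, 216, 214, 213, 214, 212, 212, 213, 214, 213, 183, 135, 112]
261 [218, 218, 219, 217, 217, 215, 214, 213, 213, 212, 215, 212, 212, 214, 181, 136, 115]
```

The bar's profile hasn't changed since the stop, so the door stays shut. The key pixels put the tare key near world (0.4025, 0.291). I'll go over it, back first and then left.

{"method": "apply_moves", "body": {"plan": "0 -0.7 0 0 1; 0 -0.7 0 0 1; 0 -0.7 0 0 1; 0 -0.6 0 0 1; 0 0 0 0 1"}}

```text
time: 22.45
tcp_pos: [0.392, 0.1409, 0.2483]
tcp_rot: [-2.239, -2.147, -0.049]
force: [0.9, 0.0, 0.7]
finger_gap: -0.001
finger_force: 0.0
```

{"method": "apply_moves", "body": {"plan": "0.8 0 0.4 0 1; 0.8 0 0.4 0 1; 0.8 0 0.4 0 1; 0.7 0 0.4 0 1; 0 0 0 0 1"}}

```text
time: 23.08
tcp_pos: [0.4, 0.3011, 0.1737]
tcp_rot: [-2.238, -2.148, -0.045]
force: [0.2, -0.8, 1.0]
finger_gap: 0.0
finger_force: 0.0
```

Run:
```python
from go import *
s=ctrl.read_state();M=R.from_rotvec(s["tcp_rot"]).as_matrix()
print(s["time"],s["tcp_pos"],M.T@(np.array([.3905,.291,.06])-s["tcp_pos"])/.05);print(M,s["joint_positions"])
```

```text
23.075 [0.4    0.3011 0.1737] [-0.3181 -0.163   2.2624]
[[ 0.041   0.9991 -0.0061]
 [ 0.998  -0.0406  0.0483]
 [ 0.0481 -0.0081 -0.9988]] [ 0.6164  0.1899 -0.1535  1.2044  0.043   2.2286]
```

{"method": "apply_moves", "body": {"plan": "-0.32 -0.16 0.6 0 1; 0 0 0.6 0 1; 0 0 0.6 0 1; 0 0 0.4 0 1; 0 0 0 0 1"}}

```text
time: 23.7
tcp_pos: [0.3907, 0.2881, 0.0642]
tcp_rot: [-2.242, -2.145, -0.045]
force: [-0.0, 0.3, 0.7]
finger_gap: 0.001
finger_force: 0.0
```

Run:
```python
from go import *
P={c:grab_frame(c) for c in("scene","top")}
s=ctrl.read_state();t=s["tcp_pos"];print(s["time"],t)
for c in P:print(c,proj(P[c],t))
u=proj(P["scene"],t);a=P["scene"]["image"][int(u[1])-50:int(u[1])+40,int(u[0])-45:int(u[0])+45]
v=proj(P["top"],t);b=P["top"]["image"][int(v[1])-50:int(v[1])+40,int(v[0])-45:int(v[0])+45]
cv2.imwrite("pics/k.png",cv2.resize(np.hstack([a,b]),None,fx=4.4,fy=4.4,interpolation=2))
```

```text
23.8 [0.3917 0.2889 0.0658]
scene [287.134  185.9289]
top [265.7356 248.944 ]
```

View pics/k.png

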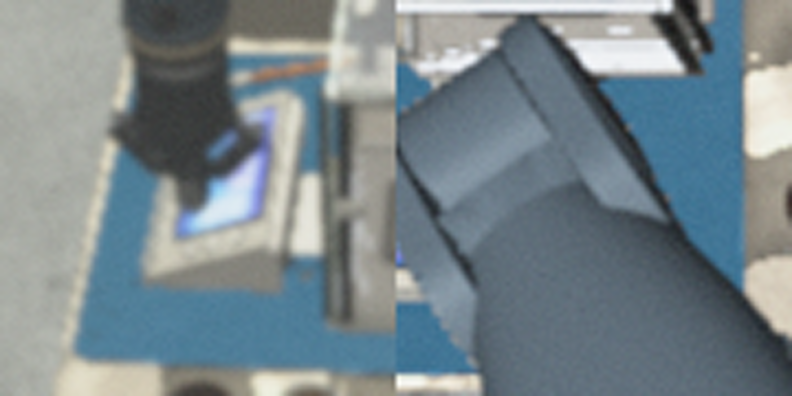

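The scene half shows the tips at about (195,208), over the display's right edge at (180–265, 238–215). They look a little higher than the computed TCP at (199,224). I'll measure the tip against the start picture.

Run:
```python
from go import *
p=grab_frame("scene");a=p["image"].astype(int);b=cv2.imread("pics/scene0.png").astype(int)
d=np.abs(a-b).sum(2);print("t",proj(p,ctrl.read_state()["tcp_pos"]))
print("diff rows174-194 cols 276-298")
for r in range(172,194):print(r,[int(x) for x in d[r,276:299]])
print("tare in scene",proj(p,b2w((-.191,-.037,.046))),"corners",[proj(p,b2w(X)).round(1).tolist() for X in((-.246,-.056,.02),(-.246,.143,.02),(-.13,-.056,.071),(-.13,.143,.071))])
g=b.sum(2)//3
print("scene0 gray rows 180-205 cols 272-312")
for r in range(178,206):print(r,[int(x) for x in g[r,272:312]])
```

```text
t [287.1844 185.8361]
diff rows174-194 cols 276-298
172 [141, 162, 196, 248, 314, 372, 382, 363, 291, 260, 271, 319, 376, 394, 407, 416, 420, 421, 419, 368, 263, 157, 66]
173 [103, 113, 152, 206, 266, 340, 373, 350, 295, 263, 286, 352, 387, 398, 395, 398, 415, 389, 325, 232, 118, 52, 15]
174 [47, 66, 78, 118, 179, 263, 335, 318, 269, 266, 316, 362, 389, 369, 344, 325, 322, 284, 185, 81, 38, 9, 3]
175 [25, 13, 26, 41, 94, 191, 276, 278, 241, 264, 302, 352, 380, 319, 220, 178, 165, 126, 62, 18, 1, 3, 5]
176 [6, 5, 2, 11, 47, 151, 234, 243, 216, 245, 284, 340, 355, 259, 133, 64, 50, 37, 16, 1, 5, 6, 2]
177 [4, 6, 10, 4, 31, 122, 208, 212, 207, 235, 268, 318, 354, 252, 97, 23, 8, 2, 2, 5, 3, 4, 6]
178 [4, 3, 3, 4, 25, 102, 165, 195, 205, 237, 280, 334, 347, 246, 98, 11, 4, 2, 4, 7, 3, 1, 7]
179 [3, 2, 6, 2, 15, 43, 118, 162, 200, 250, 293, 338, 334, 218, 83, 9, 2, 4, 6, 4, 4, 13, 4]
180 [5, 4, 2, 2, 5, 14, 48, 103, 202, 243, 281, 322, 298, 173, 59, 7, 6, 4, 3, 0, 1, 7, 5]
181 [18, 2, 3, 8, 1, 5, 36, 78, 157, 234, 277, 266, 213, 105, 26, 4, 7, 2, 2, 3, 3, 4, 9]
182 [3, 5, 5, 7, 4, 6, 14, 
[... 6097 characters left out ...]
 123, 122, 122, 120, 120, 120, 120, 118, 121, 121, 122, 121, 120, 120, 118, 119, 120]
203 [119, 121, 121, 119, 119, 121, 122, 119, 120, 120, 118, 122, 120, 119, 120, 120, 119, 120, 123, 125, 122, 122, 120, 122, 119, 118, 121, 121, 121, 119, 120, 120, 122, 122, 122, 118, 119, 118, 119, 117]
204 [124, 122, 121, 120, 119, 120, 121, 119, 117, 120, 120, 118, 121, 116, 122, 121, 120, 121, 121, 121, 120, 122, 119, 119, 120, 121, 117, 121, 121, 118, 120, 123, 120, 121, 122, 122, 121, 118, 119, 120]
205 [121, 120, 119, 120, 120, 120, 121, 120, 121, 121, 121, 117, 118, 118, 118, 121, 122, 118, 119, 119, 122, 119, 119, 118, 119, 119, 119, 121, 119, 122, 122, 122, 119, 120, 120, 122, 119, 120, 119, 121]
```

The visible tip ends about 3 px short of the computed TCP and is about 17 mm thick at the end. The balance fit itself holds in both views. I'll adjust a few millimetres and descend by feel.

{"method": "apply_moves", "body": {"plan": "0.06 0.09 0.1 0 1; 0 0 0.1 0 1; 0 0 0 0 1; 0 0 0 0 1"}}

```text
time: 24.35
tcp_pos: [0.3956, 0.2922, 0.0552]
tcp_rot: [-2.241, -2.145, -0.049]
force: [-0.4, 0.7, 1.1]
finger_gap: -0.004
finger_force: 0.0
```

{"method": "apply_moves", "body": {"plan": "0 0 0.08 0 1; 0 0 0 0 1"}}

```text
time: 24.6
tcp_pos: [0.3955, 0.2922, 0.0509]
tcp_rot: [-2.242, -2.145, -0.048]
force: [0.3, -0.7, -0.5]
finger_gap: -0.004
finger_force: 0.0
```

{"method": "apply_moves", "body": {"plan": "0 0 0.04 0 1; 0 0 0 0 1"}}

```text
time: 24.85
tcp_pos: [0.3956, 0.2924, 0.0491]
tcp_rot: [-2.242, -2.145, -0.049]
force: [-1.2, -0.1, 0.8]
finger_gap: -0.001
finger_force: 0.0
```

{"method": "apply_moves", "body": {"plan": "0 0 0.02 0 1; 0 0 0.02 0 1; 0 0 0 0 1"}}

```text
time: 25.22
tcp_pos: [0.3956, 0.2925, 0.0471]
tcp_rot: [-2.242, -2.145, -0.049]
force: [0.3, -0.1, -0.4]
finger_gap: 0.002
finger_force: 0.0
```

{"method": "apply_moves", "body": {"plan": "0 0 0.02 0 1; 0 0 0 0 1"}}

```text
time: 25.48
tcp_pos: [0.3956, 0.2926, 0.0462]
tcp_rot: [-2.242, -2.145, -0.049]
force: [-0.4, -1.0, 0.6]
finger_gap: 0.003
finger_force: 0.0
```

{"method": "apply_moves", "body": {"plan": "0 0 0.02 0 1; 0 0 0 0 1"}}

```text
time: 25.72
tcp_pos: [0.3956, 0.2927, 0.0451]
tcp_rot: [-2.242, -2.145, -0.049]
force: [-0.1, -0.4, -0.0]
finger_gap: 0.002
finger_force: 0.0
```

{"method": "apply_moves", "body": {"plan": "0 0 0.02 0 1; 0 0 0 0 1"}}

```text
time: 25.98
tcp_pos: [0.3956, 0.2927, 0.0441]
tcp_rot: [-2.242, -2.145, -0.049]
force: [-0.2, -0.2, -0.5]
finger_gap: 0.001
finger_force: 0.0
```

{"method": "apply_moves", "body": {"plan": "0 0 0.02 0 1; 0 0 0 0 1"}}

```text
time: 26.22
tcp_pos: [0.3956, 0.2927, 0.0431]
tcp_rot: [-2.242, -2.145, -0.049]
force: [-0.6, 0.7, 0.2]
finger_gap: -0.001
finger_force: 0.0
```

{"method": "apply_moves", "body": {"plan": "0 0 0.02 0 1; 0 0 0 0 1"}}

```text
time: 26.48
tcp_pos: [0.3956, 0.2928, 0.0422]
tcp_rot: [-2.242, -2.145, -0.049]
force: [-0.0, 0.4, -0.3]
finger_gap: 0.0
finger_force: 0.0
```

{"method": "apply_moves", "body": {"plan": "0 0 0.02 0 1; 0 0 0.02 0 1; 0 0 0 0 1"}}

```text
time: 26.85
tcp_pos: [0.3956, 0.2929, 0.0401]
tcp_rot: [-2.242, -2.145, -0.049]
force: [1.6, 0.4, 0.3]
finger_gap: 0.002
finger_force: 0.0
```

{"method": "apply_moves", "body": {"plan": "0 0 0.02 0 1; 0 0 0.01 0 1; 0 0 0 0 1"}}

```text
time: 27.22
tcp_pos: [0.3956, 0.293, 0.0387]
tcp_rot: [-2.242, -2.145, -0.049]
force: [0.1, 0.8, -0.8]
finger_gap: -0.003
finger_force: 0.0
```

Run:
```python
from go import *
p=grab_frame("scene");a=p["image"].astype(int);b=cv2.imread("pics/scene0.png").astype(int)
d=np.abs(a-b).sum(2);s=ctrl.read_state();print(s["tcp_pos"],s["force"],proj(p,s["tcp_pos"]))
for r in range(180,194):print(r,[int(x) for x in d[r,278:300]])
```

```text
[0.3956 0.293  0.0387] [0.9189 0.5546 0.2586] [288.7708 190.368 ]
180 [8, 32, 29, 45, 60, 142, 248, 281, 334, 392, 434, 446, 422, 315, 211, 167, 137, 101, 46, 13, 4, 4]
181 [2, 4, 3, 6, 41, 116, 213, 280, 328, 389, 430, 462, 419, 266, 119, 51, 26, 14, 4, 5, 7, 7]
182 [3, 9, 5, 21, 24, 122, 213, 265, 342, 390, 425, 463, 407, 246, 80, 15, 2, 1, 1, 8, 6, 2]
183 [5, 3, 7, 5, 31, 117, 220, 283, 359, 397, 440, 447, 393, 228, 71, 13, 1, 5, 2, 7, 3, 2]
184 [11, 3, 1, 7, 36, 111, 194, 273, 355, 405, 427, 428, 360, 197, 67, 15, 3, 8, 2, 3, 1, 4]
185 [3, 9, 8, 4, 27, 75, 152, 243, 338, 394, 395, 391, 317, 183, 60, 8, 4, 12, 3, 5, 5, 7]
186 [9, 2, 2, 6, 2, 31, 88, 177, 268, 325, 310, 285, 209, 123, 46, 12, 14, 4, 4, 4, 5, 4]
187 [5, 7, 8, 3, 4, 12, 33, 102, 170, 185, 148, 101, 76, 28, 9, 4, 4, 6, 2, 7, 13, 8]
188 [10, 11, 8, 4, 5, 6, 1, 36, 58, 60, 27, 12, 6, 4, 3, 6, 4, 8, 3, 12, 4, 6]
189 [2, 8, 5, 12, 2, 0, 6, 5, 9, 2, 3, 22, 5, 7, 2, 4, 8, 3, 5, 8, 8, 4]
190 [10, 10, 7, 8, 4, 5, 11, 6, 5, 10, 33, 56, 62, 53, 17, 4, 5, 13, 10, 21, 18, 4]
191 [8, 3, 15, 9, 4, 5, 0, 3, 14, 53, 85, 122, 131, 113, 57, 16, 6, 17, 34, 54, 43, 8]
192 [10, 7, 7, 11, 7, 4, 4, 12, 68, 114, 159, 173, 178, 144, 73, 43, 25, 30, 53, 47, 35, 10]
193 [13, 11, 13, 6, 5, 5, 15, 52, 117, 165, 179, 165, 148, 122, 91, 40, 29, 30, 30, 20, 10, 8]
```

Still no contact, and the picture agrees that the tip is well above the key. I'll carry on by feel.

{"method": "apply_moves", "body": {"plan": "0 0 0.03 0 1; 0 0 0.03 0 1; 0 0 0 0 1"}}

```text
time: 27.65
tcp_pos: [0.3955, 0.2931, 0.0356]
tcp_rot: [-2.242, -2.145, -0.049]
force: [-0.3, -0.8, 0.8]
finger_gap: 0.002
finger_force: 0.0
```

{"method": "apply_moves", "body": {"plan": "0 0 0.03 0 1; 0 0 0.03 0 1; 0 0 0 0 1"}}

```text
time: 28.02
tcp_pos: [0.3955, 0.2932, 0.0326]
tcp_rot: [-2.242, -2.145, -0.049]
force: [-0.3, 0.3, -0.0]
finger_gap: 0.002
finger_force: 0.0
```

Run:
```python
from go import *
p=grab_frame("scene");a=p["image"].astype(int);b=cv2.imread("pics/scene0.png").astype(int)
d=np.abs(a-b).sum(2);s=ctrl.read_state();print(s["tcp_pos"],s["force"],proj(p,s["tcp_pos"]))
for r in range(184,194):print(r,[int(x) for x in d[r,278:300]])
```

```text
[0.3955 0.2933 0.0327] [-0.3749  0.0258 -0.1277] [288.8619 191.4592]
184 [7, 1, 0, 10, 29, 113, 225, 299, 366, 415, 434, 449, 416, 259, 94, 17, 6, 9, 4, 5, 4, 3]
185 [3, 5, 7, 8, 29, 104, 195, 295, 368, 403, 413, 419, 383, 257, 101, 29, 2, 8, 3, 2, 13, 2]
186 [1, 12, 4, 1, 9, 61, 166, 261, 325, 361, 345, 340, 287, 184, 73, 28, 7, 8, 6, 3, 9, 9]
187 [3, 9, 4, 3, 2, 35, 92, 162, 222, 237, 215, 179, 122, 68, 19, 6, 3, 9, 5, 6, 8, 8]
188 [5, 11, 2, 5, 4, 4, 22, 63, 103, 118, 116, 86, 58, 31, 4, 6, 3, 6, 1, 4, 5, 3]
189 [5, 14, 3, 10, 4, 8, 1, 17, 38, 66, 87, 105, 50, 38, 8, 5, 7, 6, 15, 16, 21, 5]
190 [17, 6, 8, 9, 2, 7, 12, 2, 26, 67, 104, 120, 105, 81, 37, 15, 22, 47, 61, 67, 53, 39]
191 [12, 5, 14, 5, 13, 7, 8, 4, 40, 98, 143, 169, 165, 150, 96, 47, 59, 96, 123, 108, 95, 53]
192 [7, 11, 5, 4, 7, 5, 4, 20, 88, 151, 188, 193, 179, 170, 123, 92, 74, 94, 105, 91, 64, 50]
193 [17, 4, 9, 8, 13, 3, 15, 57, 128, 182, 179, 165, 151, 130, 107, 79, 52, 53, 42, 27, 20, 11]
```

The shadow is closing on the tip, with contact about 5 mm lower, near the key's left side. I'll shift 5 mm right and go on down.

{"method": "apply_moves", "body": {"plan": "-0.1 0.02 0 0 1; 0 0 0.04 0 1; 0 0 0 0 1"}}

```text
time: 28.45
tcp_pos: [0.3963, 0.2882, 0.0303]
tcp_rot: [-2.242, -2.145, -0.049]
force: [-0.1, 0.1, -0.6]
finger_gap: 0.0
finger_force: 0.0
```

{"method": "apply_moves", "body": {"plan": "0 0 0.03 0 1; 0 0 0 0 1"}}

```text
time: 28.7
tcp_pos: [0.3963, 0.2885, 0.0289]
tcp_rot: [-2.242, -2.145, -0.049]
force: [1.5, -0.1, -0.0]
finger_gap: -0.002
finger_force: 0.0
```

{"method": "apply_moves", "body": {"plan": "0 0 0.03 0 1; 0 0 0 0 1"}}

```text
time: 28.95
tcp_pos: [0.3963, 0.2885, 0.0274]
tcp_rot: [-2.242, -2.145, -0.049]
force: [0.3, -0.1, -0.6]
finger_gap: -0.0
finger_force: 0.0
```

{"method": "apply_moves", "body": {"plan": "0 0 0.03 0 1; 0 0 0 0 1"}}

```text
time: 29.2
tcp_pos: [0.3963, 0.2885, 0.0259]
tcp_rot: [-2.242, -2.145, -0.049]
force: [-0.8, 0.2, 0.0]
finger_gap: -0.0
finger_force: 0.0
```

{"method": "apply_moves", "body": {"plan": "0 0 0.03 0 1; 0 0 0 0 1"}}

```text
time: 29.45
tcp_pos: [0.3963, 0.2886, 0.0244]
tcp_rot: [-2.242, -2.145, -0.049]
force: [-0.1, 0.3, 0.2]
finger_gap: -0.001
finger_force: 0.0
```

Run:
```python
from go import *
p=grab_frame("scene");a=p["image"].astype(int);b=cv2.imread("pics/scene0.png").astype(int)
d=np.abs(a-b).sum(2);s=ctrl.read_state();print(s["tcp_pos"],s["force"],proj(p,s["tcp_pos"]))
for r in range(184,195):print(r,[int(x) for x in d[r,278:300]],[int(x)//3 for x in a[r].sum(1)[280:296]])
```

```text
[0.3963 0.2886 0.0244] [ 1.4584  0.5803 -0.1436] [289.058  193.8962]
184 [8, 34, 45, 30, 66, 145, 237, 334, 393, 440, 462, 490, 465, 353, 238, 189, 202, 158, 95, 40, 22, 4] [177, 162, 136, 110, 89, 74, 74, 73, 72, 65, 73, 106, 143, 156, 148, 153]
185 [1, 3, 3, 6, 28, 119, 220, 318, 373, 407, 428, 437, 429, 311, 160, 88, 78, 50, 42, 6, 16, 11] [189, 169, 147, 121, 101, 86, 81, 82, 79, 76, 75, 107, 148, 166, 161, 157]
186 [8, 7, 5, 4, 20, 77, 190, 302, 344, 357, 357, 367, 354, 249, 113, 39, 4, 3, 6, 4, 5, 14] [192, 169, 149, 133, 111, 89, 85, 86, 83, 80, 75, 100, 136, 160, 168, 169]
187 [0, 14, 12, 4, 8, 63, 160, 253, 293, 289, 269, 286, 291, 195, 86, 13, 6, 6, 4, 10, 8, 9] [193, 167, 151, 135, 110, 90, 85, 83, 86, 80, 79, 105, 143, 176, 188, 192]
188 [7, 5, 9, 4, 3, 29, 96, 174, 227, 242, 258, 285, 294, 204, 76, 15, 1, 4, 5, 11, 5, 5] [187, 163, 151, 138, 119, 102, 91, 88, 85, 85, 89, 120, 162, 189, 203, 203]
189 [5, 6, 8, 3, 4, 15, 45, 111, 194, 267, 296, 329, 296, 194, 67, 10, 12, 2, 12, 11, 16, 11] [188, 167, 157, 150, 144, 132, 111, 93, 87, 89, 101, 132, 171, 195, 203, 195]
190 [1
[... 156 characters left out ...]
 191, 178]
191 [8, 4, 5, 6, 16, 8, 6, 25, 82, 171, 234, 246, 227, 162, 72, 21, 14, 37, 74, 96, 94, 57] [195, 193, 192, 187, 190, 186, 159, 125, 103, 103, 114, 137, 168, 183, 181, 165]
192 [9, 11, 4, 8, 10, 3, 5, 20, 84, 152, 201, 200, 195, 153, 76, 38, 28, 40, 69, 73, 56, 45] [198, 196, 193, 186, 184, 179, 158, 130, 113, 110, 115, 129, 155, 167, 164, 149]
193 [9, 12, 12, 14, 6, 3, 20, 47, 112, 165, 177, 173, 153, 124, 80, 43, 19, 25, 34, 24, 21, 4] [198, 198, 192, 182, 171, 158, 142, 127, 119, 114, 115, 121, 133, 139, 139, 132]
194 [6, 6, 9, 5, 9, 6, 6, 62, 123, 134, 125, 104, 92, 58, 41, 26, 1, 7, 4, 7, 10, 10] [196, 193, 190, 180, 170, 147, 128, 121, 119, 119, 117, 119, 124, 124, 127, 127]
```

{"method": "apply_moves", "body": {"plan": "0 0 0.03 0 1; 0 0 0 0 1"}}

```text
time: 29.75
tcp_pos: [0.3963, 0.2887, 0.0229]
tcp_rot: [-2.242, -2.145, -0.049]
force: [-0.2, 0.0, 0.5]
finger_gap: -0.0
finger_force: 0.0
```

{"method": "apply_moves", "body": {"plan": "0 0 0.02 0 1; 0 0 0 0 1"}}

```text
time: 30.0
tcp_pos: [0.3963, 0.2888, 0.0219]
tcp_rot: [-2.242, -2.145, -0.049]
force: [-0.9, 0.4, -0.2]
finger_gap: 0.002
finger_force: 0.0
```

{"method": "apply_moves", "body": {"plan": "0 0 0.02 0 1; 0 0 0 0 1"}}

```text
time: 30.25
tcp_pos: [0.3963, 0.2888, 0.0209]
tcp_rot: [-2.242, -2.145, -0.049]
force: [-0.2, -0.5, -0.7]
finger_gap: 0.002
finger_force: 0.0
```

{"method": "apply_moves", "body": {"plan": "0 0 0.02 0 1; 0 0 0 0 1"}}

```text
time: 30.5
tcp_pos: [0.3963, 0.2889, 0.0199]
tcp_rot: [-2.242, -2.145, -0.049]
force: [-0.3, -0.1, 0.1]
finger_gap: 0.0
finger_force: 0.0
```

{"method": "apply_moves", "body": {"plan": "0 0 0.02 0 1; 0 0 0 0 1"}}

```text
time: 30.75
tcp_pos: [0.3964, 0.289, 0.019]
tcp_rot: [-2.242, -2.145, -0.049]
force: [0.2, -1.2, 0.0]
finger_gap: 0.0
finger_force: 0.3
```

{"method": "apply_moves", "body": {"plan": "0 0 0.02 0 1; 0 0 0 0 1"}}

```text
time: 31.0
tcp_pos: [0.3966, 0.2891, 0.0182]
tcp_rot: [-2.242, -2.145, -0.05]
force: [0.0, -0.4, 3.1]
finger_gap: 0.0
finger_force: 1.5
```

Contact: 3 N, rising softly.

{"method": "apply_moves", "body": {"plan": "0 0 0.015 0 1; 0 0 0 0 1"}}

```text
time: 31.25
tcp_pos: [0.3968, 0.2891, 0.0176]
tcp_rot: [-2.242, -2.145, -0.05]
force: [-0.3, -1.6, 6.7]
finger_gap: -0.001
finger_force: 2.9
```

Run:
```python
from go import *
p=grab_frame("scene");a=p["image"].astype(int);b=cv2.imread("pics/scene0.png").astype(int)
d=np.abs(a-b).sum(2);s=ctrl.read_state();print(s["tcp_pos"],s["force"],proj(p,s["tcp_pos"]))
for r in range(184,196):print(r,[int(x) for x in d[r,278:300]],[int(x)//3 for x in a[r].sum(1)[280:296]])
```

```text
[0.3967 0.2891 0.0176] [ 1.0031 -2.5562  6.2205] [289.2966 195.0788]
184 [54, 117, 161, 145, 150, 192, 270, 355, 418, 455, 485, 496, 491, 452, 395, 379, 411, 373, 273, 163, 83, 28] [138, 124, 108, 94, 78, 67, 66, 68, 65, 63, 64, 73, 91, 93, 78, 81]
185 [11, 31, 36, 59, 66, 127, 238, 345, 400, 434, 436, 462, 463, 382, 286, 242, 236, 191, 119, 47, 12, 2] [176, 151, 134, 118, 95, 77, 72, 73, 76, 68, 63, 83, 106, 115, 108, 110]
186 [3, 6, 1, 8, 20, 74, 188, 321, 356, 372, 368, 383, 366, 284, 163, 102, 56, 49, 29, 12, 2, 10] [190, 166, 149, 134, 111, 83, 81, 81, 80, 74, 71, 89, 119, 139, 149, 153]
187 [3, 11, 9, 3, 7, 57, 153, 254, 300, 286, 273, 282, 306, 224, 103, 35, 8, 5, 5, 3, 6, 4] [192, 168, 151, 137, 113, 89, 82, 84, 85, 81, 74, 95, 137, 168, 186, 190]
188 [10, 10, 7, 2, 8, 35, 111, 197, 238, 256, 256, 301, 325, 245, 93, 20, 3, 3, 7, 6, 10, 6] [188, 164, 147, 136, 114, 94, 87, 83, 86, 80, 79, 106, 156, 188, 203, 202]
189 [3, 6, 4, 4, 5, 21, 84, 175, 240, 285, 298, 355, 358, 264, 97, 14, 6, 13, 20, 19, 18, 7] [187, 167, 158, 148, 131, 110, 96, 87, 87, 81, 80, 108, 161, 194, 197, 19
[... 340 characters left out ...]
72, 167, 147]
192 [8, 6, 4, 6, 11, 3, 31, 87, 172, 222, 229, 216, 219, 182, 133, 93, 83, 96, 107, 87, 63, 44] [198, 196, 194, 186, 175, 157, 129, 107, 104, 105, 107, 119, 136, 149, 145, 130]
193 [13, 3, 8, 8, 6, 2, 28, 76, 163, 199, 196, 172, 161, 136, 113, 70, 55, 54, 39, 35, 16, 9] [196, 196, 192, 182, 168, 148, 125, 116, 113, 114, 113, 117, 122, 130, 127, 122]
194 [2, 5, 4, 5, 2, 11, 12, 64, 133, 143, 138, 100, 87, 56, 50, 26, 12, 17, 10, 11, 11, 2] [194, 191, 188, 182, 168, 146, 125, 118, 115, 121, 118, 120, 121, 124, 123, 124]
195 [14, 3, 11, 2, 3, 10, 11, 51, 73, 71, 39, 31, 17, 4, 13, 5, 4, 8, 9, 4, 3, 6] [186, 179, 171, 162, 156, 137, 124, 118, 122, 123, 123, 126, 125, 127, 129, 127]
```

{"method": "apply_moves", "body": {"plan": "0 0 0.02 0 1; 0 0 0 0 1"}}

```text
time: 31.55
tcp_pos: [0.3969, 0.2892, 0.0174]
tcp_rot: [-2.242, -2.145, -0.051]
force: [-1.5, -4.2, 15.5]
finger_gap: 0.002
finger_force: 7.7
```

Run:
```python
from go import *
for i in range(2):
    p=grab_frame("scene");s=ctrl.read_state();print(s["tcp_pos"],s["force"],s["wrist_torque"])
```

```text
[0.3969 0.2892 0.0173] [-1.8988 -4.045  16.1688] [-0.6972  0.292  -0.0574]
[0.3969 0.2892 0.0173] [-1.7441 -3.9293 15.8029] [-0.6934  0.3208  0.0296]
```

There was soft travel of about 1.4 mm, then a hard stop, so the tare key is fully down. I'll let it up and go to the print key, 20 mm nearer and 9 mm lower.

{"method": "apply_moves", "body": {"plan": "0 0 -0.06 0 1; 0 0 -0.14 0 1; 0 0 0 0 1; 0 -0.2 0 0 1; 0 -0.2 0.1 0 1"}}

```text
time: 32.28
tcp_pos: [0.3755, 0.2897, 0.0211]
tcp_rot: [-2.242, -2.145, -0.049]
force: [0.2, 0.9, -0.6]
finger_gap: -0.003
finger_force: 0.0
```

{"method": "apply_moves", "body": {"plan": "0 0 0 0 1; 0 0 0 0 1"}}

```text
time: 32.52
tcp_pos: [0.3763, 0.2898, 0.0213]
tcp_rot: [-2.241, -2.146, -0.049]
force: [0.3, -0.3, 0.0]
finger_gap: -0.005
finger_force: 0.0
```

Run:
```python
from go import *
s=ctrl.read_state();M=R.from_rotvec(s["tcp_rot"]).as_matrix();print(s["time"],s["tcp_pos"],s["force"],M.T@(np.array([.3763,.2900,.012])-s["tcp_pos"])/.05)
p=grab_frame("scene");a=p["image"].astype(int);b=cv2.imread("pics/scene0.png").astype(int);d=np.abs(a-b).sum(2)
for r in range(186,196):print(r,[int(x) for x in d[r,272:298]])
```

```text
32.525 [0.3763 0.2898 0.0213] [ 0.3265 -0.2922  0.0224] [-0.0053  0.0014  0.1864]
186 [4, 4, 5, 9, 18, 52, 149, 281, 306, 245, 215, 236, 294, 297, 211, 99, 15, 12, 2, 5, 3, 11, 9, 2, 2, 1]
187 [5, 3, 5, 4, 17, 48, 148, 258, 286, 253, 202, 223, 246, 255, 185, 91, 31, 1, 1, 6, 6, 2, 3, 6, 7, 11]
188 [10, 1, 4, 5, 4, 32, 109, 210, 273, 228, 195, 187, 204, 198, 113, 50, 11, 2, 5, 2, 3, 5, 2, 4, 3, 5]
189 [9, 9, 6, 8, 4, 17, 77, 134, 193, 188, 190, 181, 175, 129, 59, 9, 4, 7, 8, 5, 3, 4, 8, 2, 5, 4]
190 [11, 5, 5, 8, 6, 4, 21, 70, 117, 157, 185, 187, 155, 113, 47, 18, 3, 4, 5, 3, 5, 4, 3, 3, 9, 5]
191 [3, 3, 2, 3, 2, 5, 4, 27, 52, 103, 128, 147, 142, 119, 67, 23, 3, 4, 3, 15, 12, 1, 7, 1, 7, 7]
192 [4, 3, 7, 2, 9, 12, 7, 2, 27, 50, 94, 131, 153, 145, 126, 49, 14, 2, 29, 38, 29, 23, 15, 6, 4, 6]
193 [5, 5, 11, 4, 5, 6, 6, 3, 16, 61, 114, 152, 180, 158, 134, 65, 26, 22, 45, 64, 57, 40, 17, 10, 2, 4]
194 [7, 3, 4, 4, 7, 5, 9, 11, 44, 109, 158, 171, 177, 150, 130, 61, 27, 25, 43, 40, 46, 19, 6, 14, 2, 4]
195 [5, 2, 2, 2, 4, 4, 9, 13, 58, 118, 147, 144, 130, 105, 77, 41, 6, 4, 4, 3, 16, 3, 8, 5, 5, 2]
```

{"method": "apply_moves", "body": {"plan": "0 0 0.09 0 1; 0 0 0.09 0 1; 0 0 0 0 1"}}

```text
time: 32.95
tcp_pos: [0.3761, 0.2899, 0.0119]
tcp_rot: [-2.242, -2.145, -0.048]
force: [0.8, 0.4, 1.0]
finger_gap: -0.003
finger_force: 0.0
```

{"method": "apply_moves", "body": {"plan": "0 0 0.025 0 1; 0 0 0 0 1"}}

```text
time: 33.2
tcp_pos: [0.3763, 0.2902, 0.0111]
tcp_rot: [-2.242, -2.145, -0.049]
force: [-0.0, 0.1, 0.7]
finger_gap: -0.001
finger_force: 0.0
```

{"method": "apply_moves", "body": {"plan": "0 0 0.02 0 1; 0 0 0 0 1"}}

```text
time: 33.45
tcp_pos: [0.3764, 0.2903, 0.0102]
tcp_rot: [-2.242, -2.145, -0.049]
force: [0.3, 0.7, 0.5]
finger_gap: 0.001
finger_force: 0.3
```

{"method": "apply_moves", "body": {"plan": "0 0 0.02 0 1; 0 0 0 0 1"}}

```text
time: 33.7
tcp_pos: [0.3765, 0.2904, 0.0093]
tcp_rot: [-2.242, -2.145, -0.05]
force: [0.0, -1.4, 2.6]
finger_gap: -0.002
finger_force: 1.5
```

{"method": "apply_moves", "body": {"plan": "0 0 0.02 0 1; 0 0 0 0 1"}}

```text
time: 33.95
tcp_pos: [0.3767, 0.2905, 0.0087]
tcp_rot: [-2.242, -2.145, -0.051]
force: [0.2, -0.8, 9.8]
finger_gap: -0.001
finger_force: 4.2
```

{"method": "apply_moves", "body": {"plan": "0 0 0.015 0 1; 0 0 0 0 1; 0 0 0 0 1"}}

```text
time: 34.33
tcp_pos: [0.3769, 0.2906, 0.0084]
tcp_rot: [-2.242, -2.145, -0.051]
force: [-2.6, -3.8, 17.0]
finger_gap: 0.001
finger_force: 8.1
```

The print key went fully down the same way. I'll lift clear and check the door.

{"method": "apply_moves", "body": {"plan": "0 0 -0.08 0 1; 0 0 -0.4 0 1; 0 0 -0.7 0 1; 0 0 -0.8 0 1; 0 0 0 0 1"}}

```text
time: 34.95
tcp_pos: [0.3781, 0.2865, 0.1087]
tcp_rot: [-2.242, -2.145, -0.056]
force: [0.1, 0.4, -0.8]
finger_gap: -0.0
finger_force: 0.0
```

{"method": "apply_moves", "body": {"plan": "-0.8 -0.3 -0.8 0 1; -0.8 -0.3 -0.4 0 1; -0.8 -0.2 0 0 1; -0.8 0 0 0 1; 0 0 0 0 1"}}

```text
time: 35.58
tcp_pos: [0.3289, 0.1227, 0.1577]
tcp_rot: [-2.245, -2.141, -0.047]
force: [1.0, 0.7, 1.3]
finger_gap: -0.001
finger_force: 0.0
```

```bash
python3 prof.py | head -6
python3 - <<'E'
from go import *
p=grab_frame("top");a=p["image"].astype(int);b=cv2.imread("pics/top0.png").astype(int);d=np.abs(a-b).sum(2)
print("display diff max rows:",[(r,int(d[r,212:262].max())) for r in range(234,258,2)])
print("keys diff",d[234:258,262:271].max(1).tolist())
for k in("amber_cap","soil_jar"):print(k,[(round(q["score"],2),np.array(q["point"])*[640,400]) for q in spot_point(p,k)[:1]])
print(ctrl.read_state()["tcp_pos"],ctrl.read_state()["time"])
E
```

```text
176 [153, 148, 180, 207, 215, 206, 171, 128, 113, 125, 115, 83, 77, 113, 151, 162, 156, 151, 150, 150, 149, 142, 131, 118]
182 [146, 181, 211, 220, 222, 211, 178, 127, 106, 120, 139, 142, 142, 141, 143, 143, 142, 144, 148, 149, 144, 128, 111, 105]
195 [101, 106, 111, 113, 112, 111, 103, 90, 89, 100, 101, 90, 76, 110, 150, 165, 154, 149, 151, 150, 145, 140, 131, 127]
200 [116, 118, 116, 120, 119, 115, 107, 97, 88, 106, 115, 105, 81, 91, 126, 156, 172, 171, 158, 151, 151, 150, 149, 150]
205 [118, 119, 118, 116, 117, 118, 109, 95, 89, 101, 109, 96, 78, 82, 115, 135, 143, 144, 146, 145, 145, 144, 141, 143]
[-0.2577 -0.2045  0.1579] [ 0.0573  0.1259 -0.0244] 35.625
display diff max rows: [(234, 17), (236, 21), (238, 12), (240, 13), (242, 17), (244, 10), (246, 16), (248, 16), (250, 12), (252, 15), (254, 17), (256, 17)]
keys diff [11, 15, 13, 15, 15, 17, 12, 14, 10, 13, 13, 13, 8, 18, 15, 11, 12, 17, 14, 12, 16, 10, 13, 16]
amber_cap [(0.42, array([320.128, 245.32 ]))]
soil_jar [(0.8, array([322.176, 216.   ]))]
[0.33   0.1252 0.1582] 35.775
```

```bash
python3 -c "
from workcell import ctrl; print(ctrl.sign_off())"
```

```text
the job is handed in; nothing more can be done
None
```

I shut the right-hand door against its stop, pressed and released the tare key and then the print key, and handed the job in at about 36 s. The final pictures still showed the door shut and the keys up. The door took two pushes because my first retreat dragged it back about 16 mm. The full key presses are judged from force and travel (peaks about 16–17 N), because the display showed no change.

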